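# Close the drain, lid the soaking tub and hold up the outer lid

### The arm

A 6-joint arm with a two-finger parallel gripper is mounted at the origin on the work surface. World frame = base frame: x ahead of the robot, y to its left, z up, the work surface at z = 0. Lengths are in m, angles in degrees, forces in N, time in s.
With the tool pointing down it reaches from about 0.4 to 0.825 m from the base axis. Payload 7 kg.
Tool frame: the origin (TCP) lies midway between the tips of the shut fingers; the grasp point (between the pads) lies 19 mm behind it (ctrl.grasp_offset is the distance from the TCP to the grasp point, in m); z points along the fingers, x is the direction in which the jaws open and shut, and the axes are right-handed (so a half turn about z gives the same grasp; the last joint's range is limited). The gripper opens to 88 mm and grips with 3 to 60 N. Pads are 19 mm wide; open, the fingers measure 130 mm over their backs; the gripper's body (78 mm by 193 mm) begins 47 mm behind the grasp point.
Start: joints at [88.986, 20.546, 0.682, 0, -70.136, -16.507], TCP at [0.203, 0.644, 0.227] pointing down, gripper open.
Joint ranges: [-176.03, 176.03], [-82.01, 121.73], [-58.28, 71.71], [-173.87, 95.51], [-174.79, -0.11], [-173.66, 173.66]. Speed limits (degrees/s): [136.94, 136.94, 172.46, 180, 180, 180].

### API

Orientations are given as [roll, pitch, yaw] about the fixed x, y, z axes, in that order (R = Rz(yaw) Ry(pitch) Rx(roll)).
In Python, from plant import sensors, snapshot, order, ctrl gives the robot as it stands.
- The arm moves only by the tool send_rows, never from a script. Its argument "commands" is a list of rows, each a list of 3 entries, a list of its own where there are three numbers: the closure, from 0 (fully open) to 1 (shut), then the shift along the world's x, y, z in units of 0.25 m (1.0 is 0.25 m), then the turn, a rotation vector about the world's x, y, z in units of 360 degrees (1.0 is 360 degrees). In form: [[hand, [x, y, z], [ax, ay, az]], ...]. A call has 1 to 12 rows; each row shifts and turns the pose as measured when the row begins; what a row does not reach is not made up. A row lasts 1/10 s, in which the tool goes at most 50 mm and 8.59 degrees, less where a joint would pass 70% of its speed; a pose out of reach is approached as far as the arm can. A call with a number of a shift or a turn outside -1 to 1 is refused whole. A call with a gripper value outside its range is refused whole. The fingers move at their own pace and stop on an object; the grip force is fixed at half the most. Time passes only in rows, so rows that do not move let the fingers close. It gives the time, the measured TCP pose, the force and the opening at its end, in the units of the state.
- sensors.get_obs(): the state, without advancing time (a new reading comes with each control period).
- snapshot(name): name is "side" or "top" or "wrist"; returns a dict with "color" (400x640x3 uint8, blue, green, red), "z_map" (400x640 float32, m along the optical axis (not along the pixel's ray), 0 where there is no reading), "mtx" (3x3 intrinsics, pixels), "xyz" and "attitude" of the camera in the world. Camera axes: x right, y down, z forward; pixel columns grow to the right and rows downward; lengths in m; the calibration is good to about 2 mm. The wrist camera is an equidistant fisheye: a pixel r from the principal point sees the ray r / f radians off the axis. A picture is of the moment at which its call begins.
- order.close_job(): hands the job in, once; it reports no verdict.
The state is a dict: "clock": time; "joint_pos": joint angles; "qvel": joint speeds; "tau": joint torques, N m; "tool_pos": TCP position; "orientation": TCP orientation; "force": force on the tool from outside, world axes, zero at the start; "moment": the same for the moment, N m; "opening": finger opening in m.
Only numpy, scipy, OpenCV 4.12 (cv2) and the standard library are available. Lean on these libraries where they do the work, as an engineer would, in place of code of your own. Each camera call takes 0.05 s, during which the arm holds its last target.

### The job

Get the instrument soaking tub ready for filling: wind the red drain handwheel clockwise by its black crank grip until it stops (a little over one full turn), then carry the two nested lids together by the yellow knob from their stand and set them on the tub, without dropping them, so that the inner lid sits flat in its recess, and let go. Then take the blue outer lid alone by its collar and lift it straight up, leaving the inner lid seated and undisturbed. Finish while still holding the outer lid level in the gripper over the tub, at least 10 cm above where it lay; leave everything else on the counter where it is.

Things in the scene. Friction and masses are not known exactly. Their poses are not given: they have to be found in the camera images.
- handwheel (a joint): angle in rad of the red drain handwheel (124 mm across, level, vertical axis, on a fixed grey pedestal; rim top 77 mm above the counter). Grows clockwise seen from above to a hard stop at 7.0 (drain closed); starts at 0 to 0.4, so the stop is 1.05 to 1.11 turns away. Friction about 0.12 N m (2 to 3 N at the crank grip); stays where it is left.
- wheel_hub (a point): point on the handwheel's vertical axis, at the top of its hub, 81 mm above the counter
- crank_grip (a point): centre of the black upright crank grip on the handwheel, 105 mm above the counter: a cylinder 22 mm in diameter, 52 mm tall (78 to 130 mm above the counter), its axis 50 mm from the wheel's axis. It spins freely about its own axis, so it can be gripped from above and led round the wheel without turning the gripper.
- knob (a point): centre of the exposed part of the inner lid's upright yellow knob, 65 mm above the plate's underside: 15 mm below the knob's top and, when nested, 15 mm above the top of the outer lid's collar, of which the knob stands 30 mm proud. Knob 22 mm in diameter, straight and smooth; z is up along it. Lifting by it carries both lids (together about 0.4 to 0.7 kg).
- collar (a point): point on the axis of the blue outer lid, half-way up its upright tubular collar, 23 mm above the disc's underside and 17 mm below the collar's top; nested it lies 32 mm below the knob point. Collar 42 mm outside diameter, 34 mm tall above the disc, 30 mm bore (4 mm of play all round the yellow knob). z is up along the collar.
- seat (a point): centre of the tub's inner ledge, 72 mm above the counter, z up. The inner lid rests on the ledge in a recess 162 mm in diameter and 8 mm deep (4 mm of play all round). Seated, the knob point is 65 mm above this point and the outer lid rests on the inner plate, its collar point 33 mm above this point.
- inner_lid: loose inner lid: white perforated plate 154 mm in diameter, 10 mm thick, with the yellow knob fixed at its centre (top 80 mm above the underside). It starts on a grey ring stand, underside 30 mm above the counter, with the outer lid nested on it. Origin at the centre of the plate's underside.
- outer_lid: loose blue outer lid: disc 180 mm in diameter, 6 mm thick, with a collar at its centre (top 40 mm above the underside) through which the knob passes. It merely rests on the inner plate, so it lifts off straight up. Origin at the centre of the disc's underside.
- tub: the fixed round metal soaking tub; rim 80 mm above the counter, 176 mm across. Origin at the centre of its foot.
- pump_bottle: bystander: white soap bottle, 52 mm across, 130 mm tall; origin under its foot
- beaker: bystander: clear open beaker, 60 mm across, 75 mm tall; origin under its foot
- wipes: bystander: wipes canister, 64 mm across, 120 mm tall; origin under its foot
- tape: bystander: yellow roll of tape lying flat, 68 mm across, 24 mm tall; origin under it
- swabs: bystander: cardboard box, 70 x 110 x 50 mm; origin under it
- disinfectant: bystander: white bottle with blue cap, 68 mm across, 160 mm tall; origin under its foot
- brush: bystander: cleaning brush lying on the counter; origin under its middle

How it is judged:
By the outcome, as a careful person would: the job done as asked, in the order asked, and still so for the second after the job is handed in, while the arm keeps its last pose, push and grip.
It also fails if it takes over 69 s, if anything falls off the work surface, if the arm or the gripper's body presses on something with over 40 N, if the wrist force passes 120 N, or if a joint passes its speed limit or range.

## Working session

There is one attempt and no reset: what is moved stays moved. The work goes in short steps, Python scripts to look and compute and a tool call to move; the robot and the scene stay as the last step left them, time stands still between calls to the robot, and variables do not carry over. Pictures are saved under pics/ and viewed, and the job is handed in when it is done.

Besides the shell and the picture viewer there is one more tool, called as name(argument=value, ...) on one line, values as JSON. send_rows: Moves the arm, as the interface text tells. Its arguments: {"type":"object","properties":{"commands":{"type":"array","items":{"type":"array"}}},"required":["commands"]}

```bash
mkdir -p pics; ls
python3 - <<'E'
from plant import sensors, snapshot, order, ctrl
import cv2,numpy as np
print(sensors.get_obs(), ctrl.grasp_offset)
for n in("side","top"):
    s=snapshot(n); cv2.imwrite(f"pics/{n}0.png",s["color"]); print(n,s["mtx"],s["xyz"],s["attitude"])
E
```

```text
pics
{'clock': 0.0, 'joint_pos': array([ 8.89853756e+01,  2.05918560e+01,  6.33836961e-01, -1.97103591e-02,
       -7.01358487e+01, -1.65071021e+01]), 'qvel': array([-0.05934189, -0.01832924, -0.01690721, -0.0158155 ,  0.03644596,
       -0.0620671 ]), 'tau': array([ 3.26777138e-05, -5.82707405e+01,  2.93048108e+01,  6.99691325e+00,
        6.94245362e-03, -1.66459645e-04]), 'tool_pos': array([0.2030992 , 0.64320804, 0.22561971]), 'orientation': array([-1.79991092e+02, -9.52640067e-02, -1.07528447e+02]), 'force': array([1.01206452, 0.05911012, 0.36508482]), 'moment': array([-0.03291003,  0.0084601 , -0.07389636]), 'opening': 0.08760586569331583} 0.0188
side [[400.87529806   0.         308.6036134 ]
 [  0.         400.87529806 202.25100109]
 [  0.           0.           1.        ]] [0.15179596 0.66787824 0.96684342] [-1.38581758e+02  1.32748384e-01 -1.49270348e+02]
top [[494.16573689   0.         314.85067461]
 [  0.         494.16573689 206.51152373]
 [  0.           0.           1.        ]] [0.4402964  0.0098555  1.83099403] [-176.49394843   -0.46406354  -89.56483222]
```

View pics/side0.png

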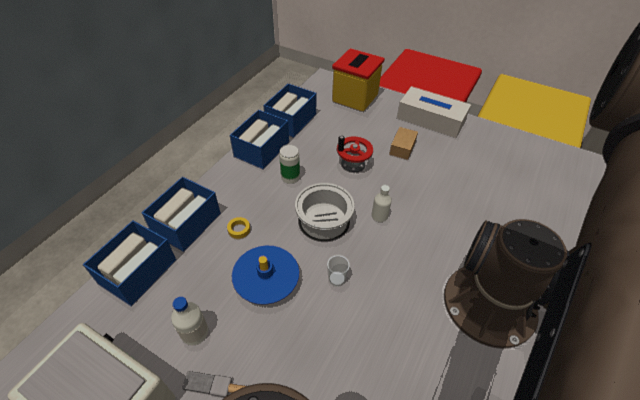

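View pics/top0.png

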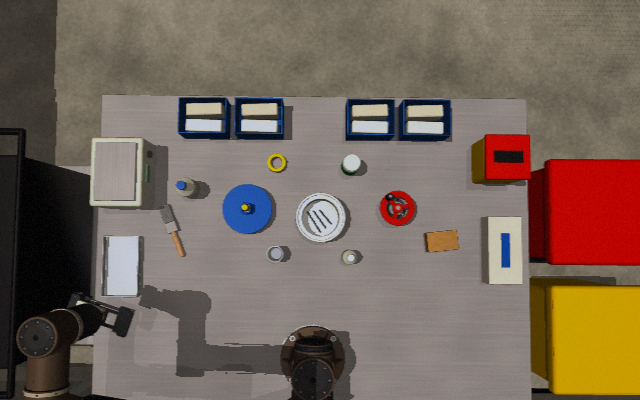

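The side view has the wheel at (355,152) with its grip at (341,142), the tub at (325,208) and the nested lids at (265,272). The top view has the same things at (398,208), grip (390,198), tub (321,217) and lids (247,208).

```bash
cat > h.py <<'E'
from plant import sensors, snapshot, order, ctrl
import cv2,numpy as np
from scipy.spatial.transform import Rotation as Ro
def cam(n,save=None):
    s=snapshot(n)
    if save: cv2.imwrite(f"pics/{save}.png",s["color"])
    s["R"]=Ro.from_euler('xyz',s["attitude"],degrees=True).as_matrix(); s["n"]=n
    return s
def ray(s,u,v):
    K=s["mtx"]; x=(u-K[0,2])/K[0,0]; y=(v-K[1,2])/K[1,1]
    if s["n"]=="wrist":
        r=np.hypot(x,y); d=np.array([x/r*np.sin(r),y/r*np.sin(r),np.cos(r)]) if r>1e-9 else np.array([0,0,1.])
    else: d=np.array([x,y,1.])
    return s["R"]@d
def onz(s,u,v,z):
    d=ray(s,u,v); c=np.array(s["xyz"]); return c+d*(z-c[2])/d[2]
def proj(s,p):
    q=s["R"].T@(np.array(p)-s["xyz"]); K=s["mtx"]
    if s["n"]=="wrist":
        th=np.arctan2(np.hypot(q[0],q[1]),q[2]); h=np.hypot(q[0],q[1]); return np.array([K[0,2]+K[0,0]*th*q[0]/h,K[1,2]+K[1,1]*th*q[1]/h])
    return np.array([K[0,0]*q[0]/q[2]+K[0,2],K[1,1]*q[1]/q[2]+K[1,2]])
def cloud(s):
    z=s["z_map"]; v,u=np.mgrid[:z.shape[0],:z.shape[1]]; K=s["mtx"]
    P=np.stack([(u-K[0,2])/K[0,0]*z,(v-K[1,2])/K[1,1]*z,z],-1)
    return P@s["R"].T+s["xyz"]
def circ(P):
    A=np.c_[2*P[:,:2],np.ones(len(P))]; b=(P[:,:2]**2).sum(1); x=np.linalg.lstsq(A,b,rcond=None)[0]
    return x[:2],np.sqrt(x[2]+x[0]**2+x[1]**2)
def mask(s,lo,hi,box=None):
    m=cv2.inRange(cv2.cvtColor(s["color"],cv2.COLOR_BGR2HSV),np.array(lo),np.array(hi))
    if box:
        k=np.zeros_like(m);u0,v0,u1,v1=box;k[v0:v1,u0:u1]=255;m&=k
    return m
def outer(m):
    c=max(cv2.findContours(m,cv2.RETR_EXTERNAL,cv2.CHAIN_APPROX_NONE)[0],key=cv2.contourArea); return cv2.convexHull(c)[:,0] if 0 else c[:,0]
E
python3 - <<'E'
from h import *
for n,bx in (("top",dict(w=(375,185,420,232),l=(215,175,280,240),g=(380,185,420,230))),("side",dict(w=(330,130,380,180),l=(225,240,305,310),g=(330,130,380,180)))):
    s=cam(n)
    C=cloud(s)
    red=mask(s,(0,120,60),(8,255,255),bx['w'])|mask(s,(172,120,60),(180,255,255),bx['w'])
    v,u=np.nonzero(red); P=np.array([onz(s,a,b,.077) for a,b in outer(red)]);print(n,"wheel rim circ",circ(P), "cloud z med",np.median(C[red>0][:,2]))
    blue=mask(s,(100,120,40),(130,255,255),bx['l']); P=np.array([onz(s,a,b,.046) for a,b in outer(blue)]); print("lid",circ(P),np.median(C[blue>0][:,2]))
    y=mask(s,(18,120,60),(35,255,255),bx['l']); v,u=np.nonzero(y); print("knob px",u.mean(),v.mean(),len(u),u.min(),u.max(),v.min(),v.max(),"at z .098",onz(s,u.mean(),v.mean(),.1))
    pts=C[(mask(s,(0,0,0),(180,255,50),bx['g'])>0)&(C[...,2]>.09)&(C[...,2]<.15)]; print("grip",len(pts),pts.mean(0),pts.max(0),pts.min(0))
    kp=C[(y>0)&(C[...,2]>.07)]; print("knobcloud",kp.mean(0),kp.max(0),kp.min(0))
    tz=C[(abs(C[...,2]-.08)<.004)&(abs(C[...,1]+.01)<.12)&(abs(C[...,0]-.44)<.12)];
    if len(tz)>20: print("tub",len(tz),circ(tz),tz[:,:2].min(0),tz[:,:2].max(0))
    c=s["color"]; u0,v0,u1,v1=(210,170,430,270) if n=="top" else (220,120,390,310)
    cv2.imwrite(f"pics/{n}z.png",cv2.resize(c[v0:v1,u0:u1],None,fx=3,fy=3,interpolation=cv2.INTER_CUBIC))
E
```

```text
top wheel rim circ (array([ 0.54291694, -0.29545736]), np.float64(0.0552888521023682)) cloud z med 0.07567765791056769
lid (array([0.54147149, 0.24183443]), np.float64(0.08772966434158698)) 0.044760407871930585
knob px 244.8421052631579 207.18421052631578 38 242 248 204 210 at z .098 [0.54211105 0.24201878 0.1       ]
grip 24 [ 0.58049737 -0.25832957  0.12265671] [ 0.59054512 -0.25020146  0.1320674 ] [ 0.57319157 -0.26997837  0.09603957]
knobcloud [0.54234446 0.24250762 0.1033022 ] [0.55279699 0.25175579 0.11621895] [0.53241135 0.23364336 0.0700623 ]
tub 184 (array([ 0.47110256, -0.03430489]), np.float64(0.08563475862973986)) [ 0.34535836 -0.12884371] [0.55982338 0.06333172]
side wheel rim circ (array([ 0.54042335, -0.28830017]), np.float64(0.055157114563257476)) cloud z med 0.07507273886796306
lid (array([0.54021021, 0.24397266]), np.float64(0.08770864790734828)) 0.04471708195116009
knob px 262.96907216494844 262.97938144329896 97 259 267 256 269 at z .098 [0.53892511 0.24781019 0.1       ]
grip 52 [ 0.5803144  -0.25525748  0.11218146] [ 0.59138269 -0.24921866  0.13064536] [ 0.5725084  -0.26349441  0.09017512]
knobcloud [0.53937519 0.24730922 0.09889103] [0.55187189 0.2565461  0.11288214] [0.5318084  0.2339939  0.07200644]
tub 286 (array([ 0.46467461, -0.03837525]), np.float64(0.09091335163533165)) [ 0.34574977 -0.12772187] [0.55986481 0.06729158]
```

View pics/topz.png

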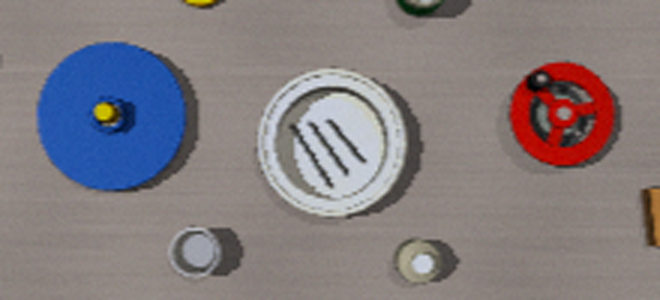

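View pics/sidez.png

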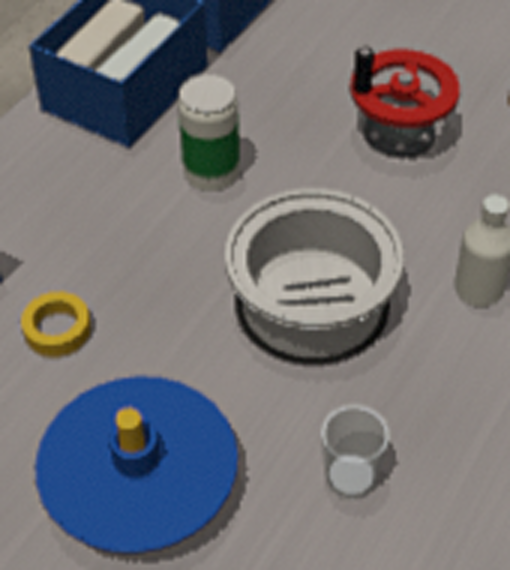

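Run:
```python
from h import *
s=cam("top")
for n,u,v,z in(("wipes",351,163,.12),("bottle",350,257,.13),("beaker",276,254,.07),("disinf",182,184,.16),("tub",321,217.5,.08),("tape",277,163,.02)): print(n,onz(s,u,v,z).round(3))
print(onz(s,398,208,.081))
```

```text
wipes [ 0.698 -0.128  0.12 ]
bottle [ 0.372 -0.125  0.13 ]
beaker [0.378 0.133 0.07 ]
disinf [0.616 0.448 0.16 ]
tub [ 0.509 -0.026  0.08 ]
tape [0.711 0.137 0.02 ]
[ 0.54471698 -0.29891244  0.081     ]
```

send_rows(commands=[[0,[0.2,-0.1,0.1],[0,0,-0.02]],[0,[0.2,-0.2,0.1],[0,0,-0.02]],[0,[0.15,-0.15,0],[0,0,-0.02]],[0,[0.15,-0.15,0],[0,0,-0.02]],[0,[0.15,-0.15,0],[0,0,-0.02]],[0,[0.15,-0.15,0],[0,0,-0.02]],[0,[0.1,-0.15,0],[0,0,-0.02]],[0,[0,0,0],[0,0,-0.02]],[0,[0,0,0],[0,0,-0.02]],[0,[0,0,0],[0,0,-0.02]]])

```text
clock: 1.25
tool_pos: [0.4503, 0.4006, 0.2643]
orientation: [-180.0, -0.2, 177.8]
force: [0.0, 0.9, 0.4]
opening: 0.0878
```

send_rows(commands=[[0,[0.1,-0.2,0],[0,0,0]],[0,[0.1,-0.2,0],[0,0,0]],[0,[0.08,-0.2,0],[0,0,0]],[0,[0,0,0],[0,0,0]]])

```text
clock: 1.65
tool_pos: [0.515, 0.2601, 0.2637]
orientation: [-179.9, -0.2, 177.6]
force: [0.4, -0.0, -0.1]
opening: 0.0874
```

Run:
```python
from h import *
s=cam("wrist","w1"); print(s["mtx"],s["xyz"],s["attitude"]); print(sensors.get_obs()["tool_pos"])
```

```text
[[309.70691629   0.         320.40772612]
 [  0.         309.70691629 196.05282327]
 [  0.           0.           1.        ]] [0.51076496 0.18566273 0.4229098 ] [163.84853382  -0.22191869 177.57399907]
[0.51466566 0.26184919 0.26360859]
```

View pics/w1.png

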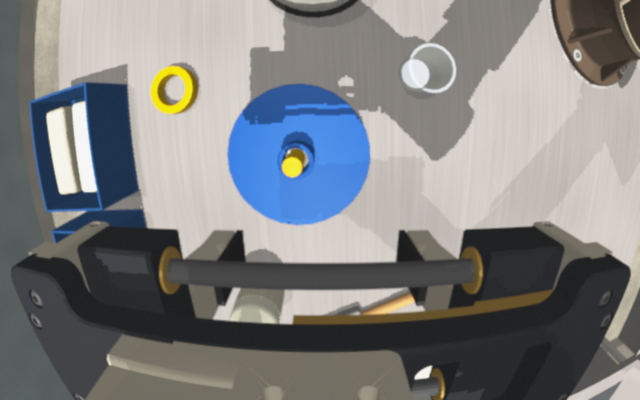

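The wrist view shows the lids, with the disc centred near (299,154) and the yellow knob top at (292,167). The fingers are below them in the picture.

```bash
cat >> h.py <<'E'
def lids(s,box,zd,zt):
    b=mask(s,(95,120,30),(130,255,255),box); y=mask(s,(18,120,60),(35,255,255),box)
    P=np.array([onz(s,a,c,zd) for a,c in cv2.convexHull(outer(b|y))[:,0]]); print("disc",circ(P))
    m=cv2.moments(outer(y)); 
    # top face: brightest yellow
    V=cv2.cvtColor(s["color"],cv2.COLOR_BGR2HSV)[...,2]; vmax=np.percentile(V[y>0],80)
    t=((y>0)&(V>vmax*.9)).astype(np.uint8)*255; q=outer(t).astype(float); c=cv2.minEnclosingCircle(outer(t))
    print("knob top px",c,onz(s,*c[0],zt))
E
python3 - <<'E'
from h import *
s=cam("wrist"); lids(s,(215,75,380,226),.046,.110)
E
```

```text
disc (array([0.54011301, 0.24267384]), np.float64(0.08860142806080049))
knob top px ((291.2115478515625, 164.59616088867188), 9.888708114624023) [0.54159577 0.24319709 0.11      ]
```

send_rows(commands=[[0,[0,-0.2,0],[0,0,0]],[0,[0,-0.2,0],[0,0,0]],[0,[0,-0.2,0],[0,0,0]],[0,[0,-0.2,0],[0,0,0]],[0,[0,-0.2,0],[0,0,0]],[0,[0,0,0],[0,0,0]]])

```text
clock: 2.35
tool_pos: [0.5129, 0.0148, 0.2627]
orientation: [180.0, -0.2, 178.3]
force: [-0.2, 0.6, 0.3]
opening: 0.088
```

Run:
```python
from h import *
s=cam("wrist","w2"); print(sensors.get_obs()["tool_pos"])
```

```text
[0.51330011 0.01665692 0.26268616]
```

View pics/w2.png

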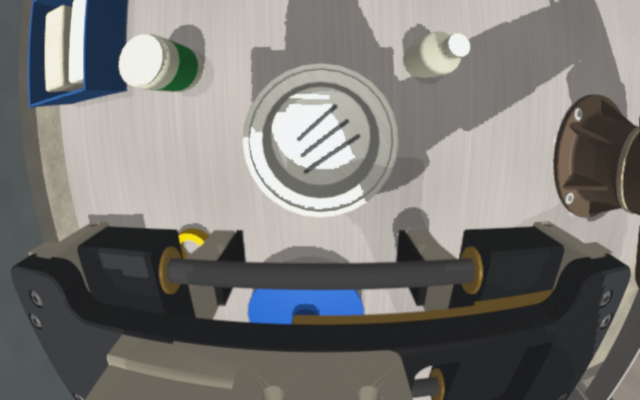

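The tub's rim spans about (243..398, 63..216) in this view. I'll fit it by depth and by ray casting.

Run:
```python
from h import *
s=cam("wrist")
P=np.array([onz(s,a,b,.08) for a,b in((244,140),(397,140),(320,64),(318,216))]);print(P.round(4)[:,:2],circ(P))
def hull(s,C,zlo,nm):
    m=((C[...,2]>zlo)&(C[...,2]<.09)&(np.hypot(C[...,0]-.507,C[...,1]+.026)<.105)).astype(np.uint8)*255
    h=cv2.convexHull(outer(m))[:,0]; Q=np.array([onz(s,a,b,.08) for a,b in h]); print(nm,len(h),circ(Q))
z=s["z_map"]; v,u=np.mgrid[:400,:640]; K=s["mtx"]
x=(u-K[0,2])/K[0,0];y=(v-K[1,2])/K[1,1];r=np.hypot(x,y)+1e-9
C=np.stack([x/r*np.tan(r)*z,y/r*np.tan(r)*z,z],-1)@s["R"].T+s["xyz"]
hull(s,C,.07,"wrist")
for n in("top","side"):
    t=cam(n); hull(t,cloud(t),.07,n)
```

```text
[[ 0.5957 -0.0266]
 [ 0.4236 -0.0215]
 [ 0.5079 -0.1071]
 [ 0.5153  0.0659]] (array([ 0.50978204, -0.02051707]), np.float64(0.08638357776112947))
wrist 53 (array([ 0.50965604, -0.02286833]), np.float64(0.08763913044378399))
top 14 (array([ 0.51191813, -0.02699806]), np.float64(0.08274498721188218))
side 32 (array([ 0.50900888, -0.01831596]), np.float64(0.08868603703652753))
```

send_rows(commands=[[0,[0,-0.2,0],[0,0,0]],[0,[0.1,-0.2,0],[0,0,0]],[0,[0.1,-0.2,0],[0,0,0]],[0,[0,-0.2,0],[0,0,0]],[0,[0,0,0],[0,0,0]]])

```text
clock: 3.05
tool_pos: [0.5659, -0.17, 0.2618]
orientation: [179.9, -0.1, 179.7]
force: [0.2, 0.5, -0.3]
opening: 0.0875
```

Run:
```python
from h import *
s=cam("wrist","w3"); print(sensors.get_obs()["tool_pos"])
```

```text
[ 0.56610281 -0.16792571  0.26163202]
```

View pics/w3.png

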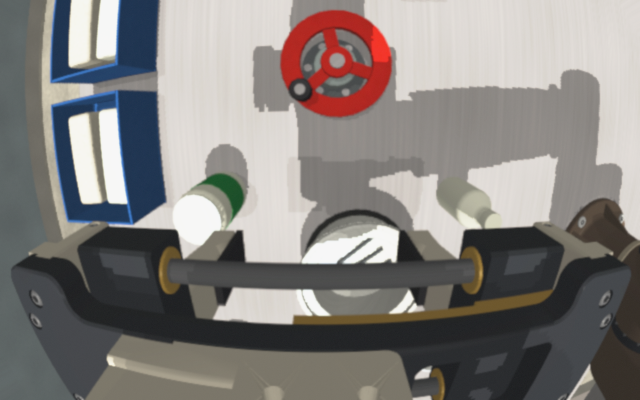

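The wheel is at about (337,63) with its hub at (338,61), and the top of the black grip is at (300,89).

Run:
```python
from h import *
s=cam("wrist")
print("hub",onz(s,338,61,.081),"griptop",onz(s,300,89,.130))
red=mask(s,(0,120,60),(8,255,255),(270,0,400,130))|mask(s,(172,120,60),(180,255,255),(270,0,400,130))
P=np.array([onz(s,a,b,.074) for a,b in cv2.convexHull(outer(red))[:,0]]); print(circ(P))
```

```text
hub [ 0.54452208 -0.29457986  0.081     ] griptop [ 0.58253139 -0.26069867  0.13      ]
(array([ 0.54571327, -0.29711299]), np.float64(0.061650425228881575))
```

send_rows(commands=[[0,[0,-0.17,0],[0,0,0]],[0,[0,0,0],[0,0,0]]])

```text
clock: 3.35
tool_pos: [0.5674, -0.2054, 0.2618]
orientation: [179.8, -0.1, -179.8]
force: [-1.2, 0.1, -0.1]
opening: 0.0876
```

Run:
```python
from h import *
s=cam("wrist","w4"); print(sensors.get_obs()["tool_pos"])
red=mask(s,(0,120,60),(8,255,255),(250,0,420,210))|mask(s,(172,120,60),(180,255,255),(250,0,420,210))
P=np.array([onz(s,a,b,.074) for a,b in cv2.convexHull(outer(red))[:,0]]); print(circ(P))
```

```text
[ 0.56756767 -0.20366145  0.26191169]
(array([ 0.54568369, -0.29703447]), np.float64(0.061613289921758047))
```

View pics/w4.png

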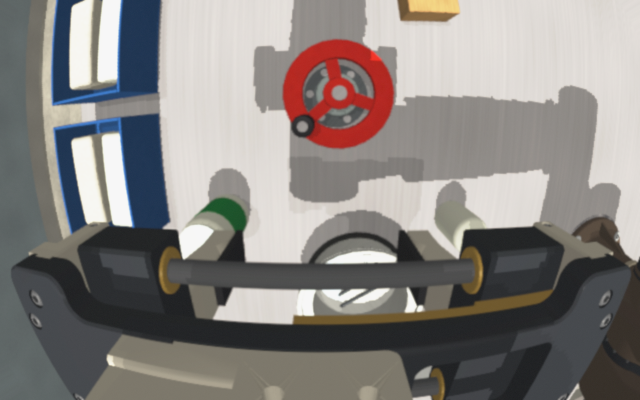

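send_rows(commands=[[0,[0.056,-0.19,0],[0,0,0]],[0,[0,-0.04,0],[0,0,0]],[0,[0,0,-0.15],[0,0,0]],[0,[0,0,-0.12],[0,0,0]],[0,[0,0,0],[0,0,0]]])

```text
clock: 3.9
tool_pos: [0.5863, -0.2513, 0.1951]
orientation: [179.7, 0.3, -179.1]
force: [-1.0, -0.1, -0.3]
opening: 0.0875
```

Run:
```python
from h import *
o=sensors.get_obs();print(o["tool_pos"],o["orientation"])
s=cam("wrist","w5"); print("hub",onz(s,0,0,.08)*0, proj(s,[.5455,-.296,.081]),proj(s,[.5815,-.2612,.13]))
```

```text
[ 0.58626599 -0.25128991  0.19509031] [ 179.74852219    0.27203994 -179.07593398]
hub [ 0. -0.  0.] [365.74194966 142.79163579] [325.06352368 195.16836672]
```

View pics/w5.png

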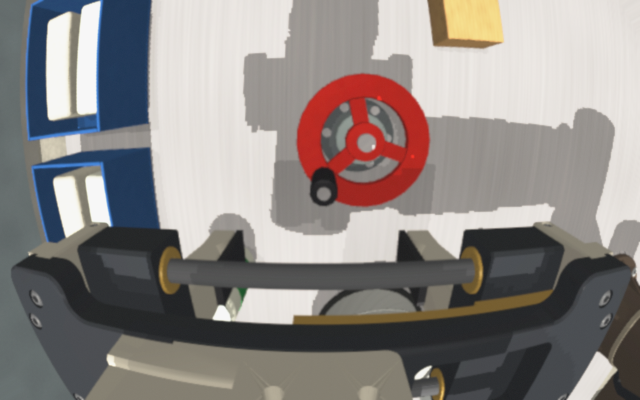

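The hub at (366,142) and grip top at (323,193) both match the prediction.

send_rows(commands=[[0,[-0.018,-0.04,0],[0,0,0]],[0,[0,-0.005,-0.1],[0,0,0]],[0,[0,0,-0.12],[0,0,0]],[0,[0,0,-0.1],[0,0,0]],[0,[0,0,0],[0,0,0]]])

```text
clock: 4.45
tool_pos: [0.5884, -0.2623, 0.1271]
orientation: [-179.9, 1.3, -178.6]
force: [0.1, 0.4, -0.7]
opening: 0.0877
```

send_rows(commands=[[0,[-0.026,0.004,0],[0,0.0036,-0.004]],[0,[0,0,-0.06],[0,0,0]],[0,[-0.004,0,-0.06],[0,0,0]],[0,[0,0,-0.02],[0,0,0]],[0,[0,0,0],[0,0,0]]])

```text
clock: 4.95
tool_pos: [0.5837, -0.2621, 0.0965]
orientation: [-179.8, 0.4, 179.9]
force: [-1.0, 0.1, 0.8]
opening: 0.0876
```

send_rows(commands=[[0,[-0.006,0.004,-0.025],[0,0.001,0]],[0,[0,0,0],[0,0,0]],[1,[0,0,0],[0,0,0]],[1,[0,0,0],[0,0,0]],[1,[0,0,0],[0,0,0]],[1,[0,0,0],[0,0,0]],[1,[0,0,0],[0,0,0]],[1,[0,0,0],[0,0,0]]])

```text
clock: 5.75
tool_pos: [0.5828, -0.2613, 0.0909]
orientation: [-179.7, 0.1, 179.9]
force: [0.4, -0.1, 0.8]
opening: 0.0449
```

Run:
```python
from h import *
o=sensors.get_obs();print(o["tool_pos"],o["orientation"],o["opening"],o["force"])
s=cam("wrist","w6")
s=cam("side"); cv2.imwrite("pics/s6.png",cv2.resize(s["color"][80:230,250:450],None,fx=3,fy=3))
```

```text
[ 0.58280308 -0.26128042  0.09087553] [-1.79747617e+02  6.98500369e-02  1.79915830e+02] 0.04489184564964163 [ 0.43692776 -0.0585334   0.77685672]
```

View pics/w6.png

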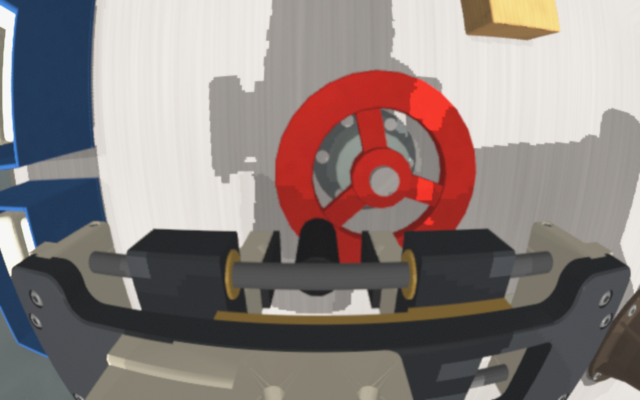

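View pics/s6.png

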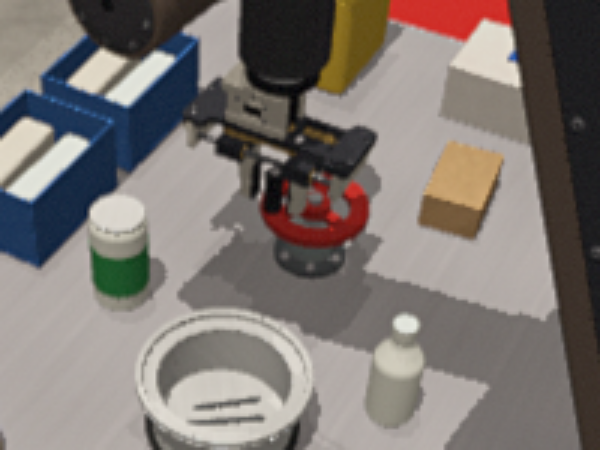

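The grip lies centred between the fingers, which are still closing.

send_rows(commands=[[1,[0,0,0],[0,0,0]],[1,[0,0,0],[0,0,0]],[1,[0,0,0],[0,0,0]],[1,[0,0,0],[0,0,0]],[1,[0,0,0],[0,0,0]],[1,[0,0,0],[0,0,0]]])

```text
clock: 6.45
tool_pos: [0.5836, -0.2612, 0.091]
orientation: [-179.7, 0.1, 179.9]
force: [-0.1, -0.8, -0.4]
opening: 0.0212
```

```bash
cat > crank.py <<'E'
from h import *
import sys
H=np.array([.5458,-.2958]); n=int(sys.argv[1]); st=float(sys.argv[2])
o=sensors.get_obs(); p=o["tool_pos"]; d=p[:2]-H; a=np.degrees(np.arctan2(d[1],d[0])); r=np.hypot(*d)
print("ang",a.round(1),"r",r.round(4),"z",p[2].round(4),o["orientation"].round(1),"F",o["force"].round(1),"op",o["opening"].round(4))
q=p[:2]
for k in range(1,n+1):
    t=np.radians(a-st*k); g=H+.050*np.array([np.cos(t),np.sin(t)]); print(((g-q)/.25).round(3)); q=g
E
python3 crank.py 6 15
```

```text
Traceback (most recent call last):
  File "crank.py", line 5, in <module>
    print("ang",a.round(1),"r",r.round(4),"z",p[2].round(4),o["orientation"].round(1),"F",o["force"].round(1),"op",o["opening"].round(4))
                                                                                                                   ^^^^^^^^^^^^^^^^^^
AttributeError: 'float' object has no attribute 'round'
```

```bash
sed -i 's/o\["opening"\].round(4)/round(o["opening"],4)/' crank.py; python3 crank.py 6 15
```

```text
ang 42.5 r 0.0512 z 0.091 [-1.797e+02  1.000e-01  1.799e+02] F [-0.1 -0.8 -0.4] op 0.0212
[ 0.026 -0.046]
[ 0.018 -0.049]
[ 0.005 -0.052]
[-0.009 -0.051]
[-0.022 -0.047]
[-0.034 -0.04 ]
```

send_rows(commands=[[1,[0.028,-0.046,0],[0,0,0]],[1,[0.018,-0.049,0],[0,0,0]],[1,[0.005,-0.052,0],[0,0,0]],[1,[-0.009,-0.051,0],[0,0,0]]])

```text
clock: 6.85
tool_pos: [0.5964, -0.3078, 0.091]
orientation: [-180.0, 0.3, -179.9]
force: [1.2, 4.6, 2.2]
opening: 0.0213
```

```bash
python3 crank.py 8 15
```

```text
ang -13.4 r 0.052 z 0.091 [-180.     0.3 -179.9] F [1.2 4.6 2.2] op 0.0213
[-0.026 -0.047]
[-0.031 -0.042]
[-0.04  -0.033]
[-0.048 -0.021]
[-0.052 -0.008]
[-0.052  0.005]
[-0.049  0.019]
[-0.042  0.031]
```

send_rows(commands=[[1,[-0.026,-0.047,0],[0,0,0]],[1,[-0.031,-0.042,0],[0,0,0]],[1,[-0.04,-0.033,0],[0,0,0]],[1,[-0.048,-0.021,0],[0,0,0]],[1,[-0.052,-0.008,0],[0,0,0]],[1,[-0.052,0.005,0],[0,0,0]]])

```text
clock: 7.45
tool_pos: [0.5329, -0.3443, 0.091]
orientation: [179.7, 0.5, -180.0]
force: [9.5, 18.1, 1.0]
opening: 0.0216
```

```bash
python3 crank.py 8 15
```

```text
ang -104.9 r 0.0502 z 0.091 [ 179.7    0.5 -180. ] F [ 9.5 18.1  1. ] op 0.0216
[-0.048  0.021]
[-0.041  0.032]
[-0.032  0.041]
[-0.02   0.048]
[-0.007  0.052]
[0.007 0.052]
[0.02  0.048]
[0.032 0.041]
```

```bash
sed -i 's/\[.5458,-.2958\]/[.5463,-.2945]/' crank.py; python3 crank.py 8 15
```

```text
ang -105.1 r 0.0516 z 0.091 [ 179.7    0.5 -180. ] F [ 9.5 18.1  1. ] op 0.0216
[-0.047  0.026]
[-0.041  0.032]
[-0.032  0.041]
[-0.02   0.048]
[-0.007  0.052]
[0.007 0.052]
[0.02  0.048]
[0.032 0.041]
```

send_rows(commands=[[1,[-0.046,0.026,0],[0,0,0]],[1,[-0.04,0.032,0],[0,0,0]],[1,[-0.032,0.041,0],[0,0,0]],[1,[-0.02,0.048,0],[0,0,0]],[1,[-0.007,0.052,0],[0,0,0]],[1,[0.007,0.052,0],[0,0,0]]])

```text
clock: 8.05
tool_pos: [0.4988, -0.2854, 0.091]
orientation: [179.9, 1.1, 179.8]
force: [4.8, -6.2, -5.9]
opening: 0.0217
```

```bash
python3 crank.py 8 15
```

```text
ang 169.2 r 0.0483 z 0.091 [179.9   1.1 179.8] F [ 4.8 -6.2 -5.9] op 0.0217
[0.01  0.051]
[0.029 0.044]
[0.039 0.035]
[0.047 0.023]
[0.051 0.011]
[ 0.052 -0.003]
[ 0.05  -0.016]
[ 0.044 -0.029]
```

send_rows(commands=[[1,[0.014,0.051,0],[0,0.002,0]],[1,[0.029,0.044,0],[0,0,0]],[1,[0.039,0.035,0],[0,0,0]],[1,[0.047,0.023,0],[0,0,0]],[1,[0.051,0.011,0],[0,0,0]],[1,[0.052,-0.003,0],[0,0,0]]])

```text
clock: 8.65
tool_pos: [0.553, -0.2464, 0.0909]
orientation: [-180.0, -0.1, 179.7]
force: [-4.1, 2.6, 2.9]
opening: 0.0212
```

```bash
python3 crank.py 8 15
```

```text
ang 82.1 r 0.0486 z 0.0909 [-1.800e+02 -1.000e-01  1.797e+02] F [-4.1  2.6  2.9] op 0.0212
[ 0.051 -0.008]
[ 0.045 -0.026]
[ 0.037 -0.037]
[ 0.026 -0.045]
[ 0.013 -0.051]
[-0.    -0.052]
[-0.014 -0.05 ]
[-0.026 -0.045]
```

send_rows(commands=[[1,[0.051,-0.008,0],[0,0,0]],[1,[0.045,-0.026,0],[0,0,0]],[1,[0.037,-0.037,0],[0,0,0]]])

```text
clock: 8.95
tool_pos: [0.5865, -0.2643, 0.0909]
orientation: [-180.0, -0.4, 179.7]
force: [-5.1, 0.2, 4.4]
opening: 0.0214
```

```bash
python3 crank.py 6 7
```

```text
ang 36.9 r 0.0503 z 0.0909 [-180.    -0.4  179.7] F [-5.1  0.2  4.4] op 0.0214
[ 0.013 -0.021]
[ 0.011 -0.022]
[ 0.008 -0.023]
[ 0.005 -0.024]
[ 0.002 -0.024]
[-0.001 -0.024]
```

send_rows(commands=[[1,[0.014,-0.021,0],[0,0,0]],[1,[0.011,-0.022,0],[0,0,0]]])

```text
clock: 9.15
tool_pos: [0.5936, -0.276, 0.0909]
orientation: [-180.0, -0.4, 179.7]
force: [-4.3, 1.1, 3.8]
opening: 0.0215
```

send_rows(commands=[[1,[0.008,-0.023,0],[0,0,0]]])

```text
clock: 9.25
tool_pos: [0.5958, -0.282, 0.0909]
orientation: [180.0, -0.4, 179.7]
force: [-3.2, 3.2, 3.9]
opening: 0.0216
```

send_rows(commands=[[1,[0.005,-0.024,0],[0,0,0]]])

```text
clock: 9.35
tool_pos: [0.5961, -0.2843, 0.0907]
orientation: [179.7, -0.5, 179.6]
force: [-10.2, 39.0, 20.4]
opening: 0.0218
```

```bash
python3 crank.py 6 7
```

```text
ang 11.6 r 0.0508 z 0.0907 [179.7  -0.5 179.6] F [-10.2  39.   20.4] op 0.0218
[ 0.    -0.025]
[ 0.    -0.024]
[-0.003 -0.024]
[-0.005 -0.024]
[-0.008 -0.023]
[-0.011 -0.022]
```

send_rows(commands=[[1,[0,-0.016,0],[0,0,0]]])

```text
clock: 9.45
tool_pos: [0.596, -0.2842, 0.0908]
orientation: [179.3, -0.6, 179.6]
force: [-2.6, 25.3, 11.3]
opening: 0.0213
```

send_rows(commands=[[1,[0,-0.008,0],[0,0,0]],[1,[0,0.001,0],[0,0,0]]])

```text
clock: 9.65
tool_pos: [0.5959, -0.2832, 0.0909]
orientation: [179.2, -0.5, 179.7]
force: [-3.7, -3.8, 0.2]
opening: 0.0216
```

send_rows(commands=[[1,[0,-0.01,0],[0,0,0]],[1,[0,-0.008,0],[0,0,0]],[0,[0,-0.004,0],[0,0,0]],[0,[0,0,0],[0,0,0]],[0,[0,0,0],[0,0,0]],[0,[0,0,0],[0,0,0]],[0,[0,0,0],[0,0,0]]])

```text
clock: 10.35
tool_pos: [0.5977, -0.2861, 0.0907]
orientation: [178.9, -0.3, 179.7]
force: [-0.1, 0.6, -0.4]
opening: 0.0563
```

send_rows(commands=[[0,[0,0,0.08],[0,0,0]],[0,[0,0,0.12],[0,0,0]],[0,[0,0,0.15],[-0.003,0,0]],[0,[0,0,0.15],[0,0,0]],[0,[0,0.05,0.12],[0,0,0]],[0,[0,0.2,0],[0,0,0]],[0,[0,0.2,0],[0,0,0]],[0,[-0.03,0.2,0],[0,0,0]],[0,[-0.03,0.2,0],[0,0,0]],[0,[-0.03,0.2,0],[0,0,0]]])

```text
clock: 11.35
tool_pos: [0.5732, -0.0275, 0.2502]
orientation: [-179.9, -0.3, 178.9]
force: [1.2, 0.8, -0.4]
opening: 0.0875
```

Run:
```python
from h import *
s=cam("side"); cv2.imwrite("pics/s7.png",cv2.resize(s["color"][80:330,200:450],None,fx=2.4,fy=2.4))
o=sensors.get_obs();print(o["tool_pos"],o["orientation"])
```

```text
[ 0.57261425 -0.02182208  0.25036511] [179.95543552  -0.26571647 179.10550865]
```

View pics/s7.png

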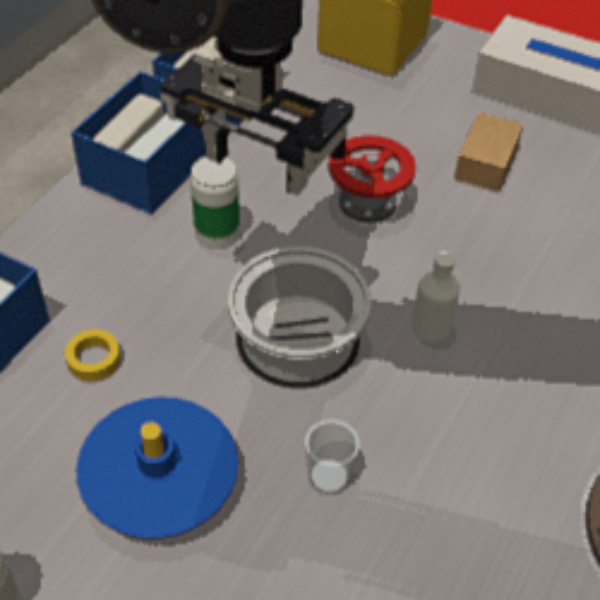

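The bystanders are unmoved and the wheel is clear of the gripper. Next, the lids.

send_rows(commands=[[0,[-0.03,0.2,0],[0,0,0]],[0,[-0.03,0.2,0],[0,0,0]],[0,[-0.03,0.2,0],[0,0,0]],[0,[-0.03,0.2,0],[0,0,0]],[0,[0,0.2,0],[0,0,0]],[0,[0,0.05,0],[0,0,0]],[0,[0,0,0],[0,0,0]]])

```text
clock: 12.1
tool_pos: [0.5419, 0.2386, 0.2516]
orientation: [179.9, -0.0, 179.3]
force: [-0.0, -0.5, -0.2]
opening: 0.0879
```

Run:
```python
from h import *
s=cam("wrist","w8"); o=sensors.get_obs();print(o["tool_pos"],o["orientation"])
lids(s,(215,75,420,232),.046,.110); print(proj(s,[.541,.243,.11]),proj(s,[.541,.243,.07]))
t=cam("top"); cv2.imwrite("pics/t8.png",cv2.resize(t["color"][150:280,200:440],None,fx=3,fy=3))
```

```text
[0.54194553 0.23778663 0.25149681] [ 1.79876755e+02 -4.50622147e-02  1.79236418e+02]
disc (array([0.54013089, 0.24256316]), np.float64(0.08861903048738656))
knob top px ((318.64178466796875, 188.19403076171875), 9.88837718963623) [0.54182479 0.24352123 0.11      ]
[319.45637617 187.68205184] [319.51275864 178.63812618]
```

View pics/w8.png

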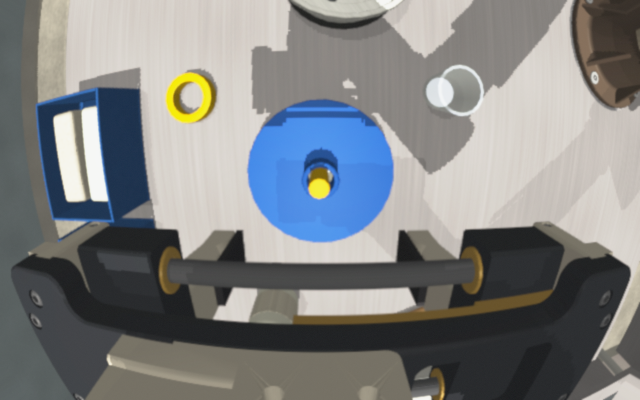

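View pics/t8.png

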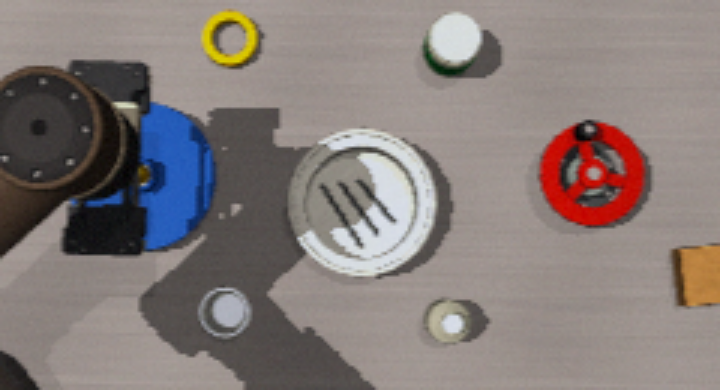

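The knob top is at (319,188), as predicted. In the top view the wheel's grip now sits near the top of the rim, about 12° from the x direction.

send_rows(commands=[[0,[0,0.02,-0.1],[0,0,0]],[0,[0,0,-0.12],[0,0,0]],[0,[0,0,-0.12],[0,0,0]],[0,[0,0,-0.1],[0,0,0]],[0,[0,0,-0.05],[0,0,0]],[0,[0,0,0],[0,0,0]]])

```text
clock: 12.8
tool_pos: [0.5443, 0.2324, 0.128]
orientation: [179.8, 0.2, 178.6]
force: [-0.4, -1.3, 0.3]
opening: 0.0878
```

send_rows(commands=[[0,[-0.012,0.042,0],[0,0,0.004]],[0,[0,0,-0.04],[0,0,0]],[0,[0,0.006,-0.04],[0,0,0]],[0,[0,0.006,-0.04],[0,0,0]],[0,[0,0,0],[0,0,0]]])

```text
clock: 13.3
tool_pos: [0.5433, 0.2468, 0.0997]
orientation: [179.6, 0.5, -179.9]
force: [0.2, -0.1, 0.3]
opening: 0.0875
```

send_rows(commands=[[0,[-0.007,-0.014,0],[-0.001,0.001,0]],[0,[0,0,-0.035],[0,0,0]],[0,[0,0,-0.02],[0,0,0]],[0,[0,0,0],[0,0,0]]])

```text
clock: 13.7
tool_pos: [0.5416, 0.2431, 0.0849]
orientation: [180.0, 0.1, -179.9]
force: [-0.1, 0.2, -0.2]
opening: 0.0875
```

Run:
```python
from h import *
s=cam("wrist","w9"); o=sensors.get_obs();print(o["tool_pos"],o["orientation"])
```

```text
[0.54165138 0.2432153  0.08519071] [ 1.79964255e+02  9.15714032e-02 -1.79891245e+02]
```

View pics/w9.png

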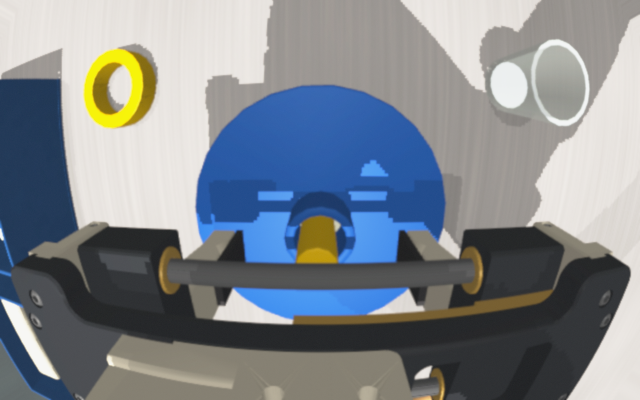

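The knob, at (317,240), is centred between the fingers.

send_rows(commands=[[0,[0,0,-0.007],[0,0,0]],[1,[0,0,0],[0,0,0]],[1,[0,0,0],[0,0,0]],[1,[0,0,0],[0,0,0]],[1,[0,0,0],[0,0,0]],[1,[0,0,0],[0,0,0]],[1,[0,0,0],[0,0,0]],[1,[0,0,0],[0,0,0]],[1,[0,0,0],[0,0,0]],[1,[0,0,0],[0,0,0]],[1,[0,0,0],[0,0,0]],[1,[0,0,0],[0,0,0]]])

```text
clock: 14.95
tool_pos: [0.5425, 0.2437, 0.0843]
orientation: [179.9, 0.2, -179.9]
force: [-0.1, 0.0, 0.6]
opening: 0.0216
```

send_rows(commands=[[1,[0,0,0],[0,0,0]],[1,[0,0,0],[0,0,0]]])

```text
clock: 15.15
tool_pos: [0.5425, 0.2437, 0.0843]
orientation: [179.9, 0.2, -179.9]
force: [-0.1, -0.8, 0.5]
opening: 0.0214
```

send_rows(commands=[[1,[0,0,0.02],[0,0,0]],[1,[0,0,0.03],[0,0,0]],[1,[0,0,0.04],[0,0,0]],[1,[0,0,0.05],[0,0,0]],[1,[0,0,0.06],[0,0,0]],[1,[0,0,0.06],[0,0,0]],[1,[0,0,0.06],[0,0,0]],[1,[0,0,0.06],[0,0,0]],[1,[0,0,0.03],[0,0,0]],[1,[0,0,0],[0,0,0]]])

```text
clock: 16.15
tool_pos: [0.5398, 0.2421, 0.1953]
orientation: [179.9, 0.0, -180.0]
force: [0.9, -0.5, -4.9]
opening: 0.0214
```

Run:
```python
from h import *
s=cam("wrist","w10"); o=sensors.get_obs();print(o["tool_pos"],o["orientation"],o["force"],o["moment"])
s=cam("side"); cv2.imwrite("pics/s10.png",cv2.resize(s["color"][130:330,200:450],None,fx=2.4,fy=2.4))
```

```text
[0.53963152 0.24201118 0.1947348 ] [ 1.79939058e+02  2.56851444e-04 -1.79957234e+02] [ 0.34697346  0.06953614 -4.67756413] [ 0.11532783 -0.11781361  0.01986282]
```

View pics/w10.png

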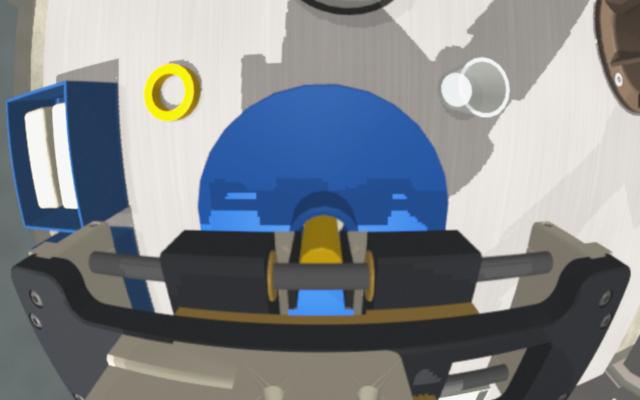

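View pics/s10.png

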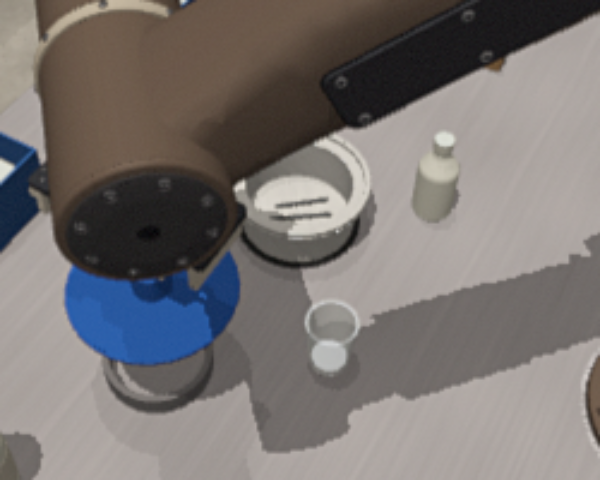

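Both lids are in the hand and level. In the wrist view the disc looks just as it did at the grasp, so nothing has slipped.

send_rows(commands=[[1,[0,-0.05,0],[0,0,0]],[1,[-0.01,-0.09,0],[0,0,0]],[1,[-0.015,-0.12,0],[0,0,0]],[1,[-0.015,-0.13,0],[0,0,0]],[1,[-0.015,-0.13,0],[0,0,0]],[1,[-0.015,-0.13,0],[0,0,0]],[1,[-0.015,-0.13,0],[0,0,0]],[1,[-0.01,-0.12,0],[0,0,0]],[1,[-0.01,-0.09,0],[0,0,0]],[1,[0,-0.05,0],[0,0,0]],[1,[0,0,0],[0,0,0]]])

```text
clock: 17.35
tool_pos: [0.5005, -0.0401, 0.1857]
orientation: [-179.6, -0.9, 179.9]
force: [0.2, -0.1, -4.8]
opening: 0.0214
```

send_rows(commands=[[1,[0,0,0],[0,0,0]]])

```text
clock: 17.45
tool_pos: [0.5, -0.0408, 0.1854]
orientation: [-179.6, -0.9, 179.8]
force: [-0.3, -0.4, -5.6]
opening: 0.0211
```

send_rows(commands=[[1,[0.038,0.072,0],[0.001,-0.0025,0]],[1,[0,0,0],[0,0,0]]])

```text
clock: 17.65
tool_pos: [0.51, -0.0215, 0.1851]
orientation: [180.0, 0.0, 179.8]
force: [0.5, 0.0, -4.6]
opening: 0.0212
```

Run:
```python
from h import *
s=cam("wrist","w11"); o=sensors.get_obs();print(o["tool_pos"],o["orientation"],o["force"])
s=cam("side"); cv2.imwrite("pics/s11.png",cv2.resize(s["color"][100:300,230:430],None,fx=3,fy=3))
```

```text
[ 0.50918806 -0.02207192  0.18493436] [-1.79985929e+02 -8.14476530e-02  1.79783283e+02] [-0.45004593  0.01038599 -5.74271121]
```

View pics/w11.png

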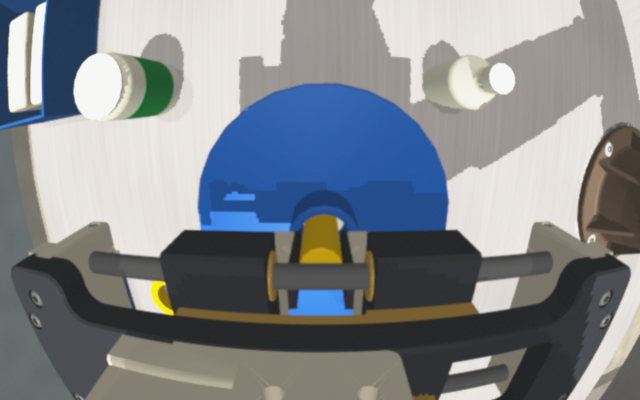

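View pics/s11.png

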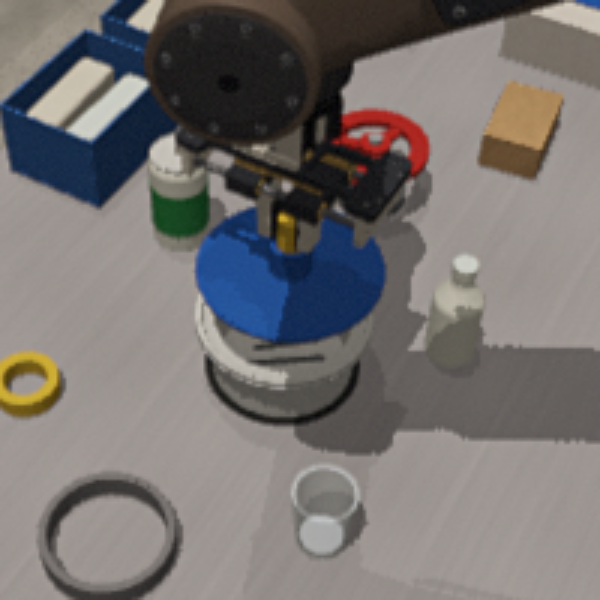

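The lids hang over the tub, concentric with it as far as the side view shows, and the knob at (318,240) is held straight.

send_rows(commands=[[1,[0.002,0.003,-0.03],[0,0,0]],[1,[0,0.003,-0.03],[0,0,0]],[1,[0,0.003,-0.03],[0,0,0]],[1,[0,0.003,-0.03],[0,0,0]],[1,[0,0,-0.03],[0,0,0]],[1,[0,0,0],[0,0,0]]])

```text
clock: 18.35
tool_pos: [0.5085, -0.0182, 0.1428]
orientation: [-179.9, -0.3, 179.9]
force: [-0.5, -0.1, -5.0]
opening: 0.0215
```

send_rows(commands=[[1,[0.006,-0.012,-0.01],[0,-0.0008,0]],[1,[0,0,-0.012],[0,0,0]],[1,[0,0,0],[0,0,0]]])

```text
clock: 18.65
tool_pos: [0.5104, -0.0217, 0.1369]
orientation: [-179.9, 0.1, 179.9]
force: [-0.9, -0.0, -5.6]
opening: 0.0211
```

send_rows(commands=[[1,[0,0,-0.014],[0,0,0]],[1,[0,0,-0.012],[0,0,0]],[1,[0,0,0],[0,0,0]]])

```text
clock: 18.95
tool_pos: [0.5107, -0.0217, 0.1304]
orientation: [-180.0, 0.1, 179.9]
force: [0.2, 0.2, -5.1]
opening: 0.0214
```

send_rows(commands=[[1,[0,0,-0.012],[0,0,0]],[1,[0,0,0],[0,0,0]]])

```text
clock: 19.15
tool_pos: [0.5108, -0.0217, 0.1272]
orientation: [-180.0, 0.1, 179.9]
force: [0.7, -0.2, -3.9]
opening: 0.0212
```

send_rows(commands=[[1,[0,0,-0.006],[0,0,0]],[1,[0,0,-0.002],[0,0,0]]])

```text
clock: 19.35
tool_pos: [0.5112, -0.0217, 0.1263]
orientation: [-179.9, 0.2, 179.9]
force: [-4.3, 1.0, 4.3]
opening: 0.0214
```

send_rows(commands=[[1,[0,0,-0.004],[0,0,0]],[1,[0,0,-0.001],[0,0,0]]])

```text
clock: 19.55
tool_pos: [0.5112, -0.0216, 0.1264]
orientation: [-179.9, 0.2, 179.9]
force: [-0.1, 0.1, -2.9]
opening: 0.0211
```

The contact height of 0.1263 matches the computed seated height. Releasing.

send_rows(commands=[[0,[0,0,0],[0,0,0]],[0,[0,0,0],[0,0,0]],[0,[0,0,0],[0,0,0]],[0,[0,0,0],[0,0,0]],[0,[0,0,0],[0,0,0]],[0,[0,0,0],[0,0,0]],[0,[0,0,0],[0,0,0]],[0,[0,0,0],[0,0,0]],[0,[0,0,0.08],[0,0,0]],[0,[0,0,0.12],[0,0,0]],[0,[0,0,0.12],[0,0,0]],[0,[0,0,0],[0,0,0]]])

```text
clock: 20.75
tool_pos: [0.5127, -0.0218, 0.2093]
orientation: [-179.9, 0.3, 180.0]
force: [0.2, 0.9, 0.0]
opening: 0.0873
```

Run:
```python
from h import *
s=cam("wrist","w12"); o=sensors.get_obs();print(o["tool_pos"],o["orientation"],o["force"])
lids(s,(190,60,460,232),.088,.152); print(proj(s,[.511,-.0215,.152]))
s=cam("side"); cv2.imwrite("pics/s12.png",cv2.resize(s["color"][100:300,230:430],None,fx=3,fy=3))
lids(s,(280,150,370,240),.088,.152)
C=cloud(s); b=mask(s,(95,120,30),(130,255,255),(280,150,370,240)); P=C[(b>0)&(C[...,2]<.098)&(C[...,2]>.075)]
A=np.c_[P[:,:2]-[.51,-.0215],np.ones(len(P))]; print("plane",np.linalg.lstsq(A,P[:,2],rcond=None)[0],len(P))
```

```text
[ 0.51157927 -0.0217949   0.20738737] [-179.88243228    0.19581123  179.95941075] [ 0.69433167 -0.10036461  0.23441886]
disc (array([ 0.50766074, -0.02333187]), np.float64(0.08857071336438399))
knob top px ((322.4189147949219, 211.71621704101562), 13.438121795654297) [ 0.50978698 -0.0215333   0.152     ]
[320.77870631 211.75602738]
disc (array([ 0.50790417, -0.02045344]), np.float64(0.08833761879808272))
knob top px ((324.5, 187.0), 2.6926822662353516) [ 0.51151638 -0.02079313  0.152     ]
plane [0.00055138 0.00087311 0.08668766] 1930
```

View pics/w12.png

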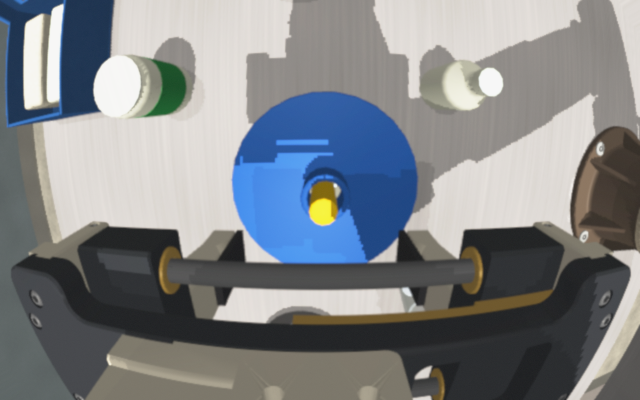

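View pics/s12.png

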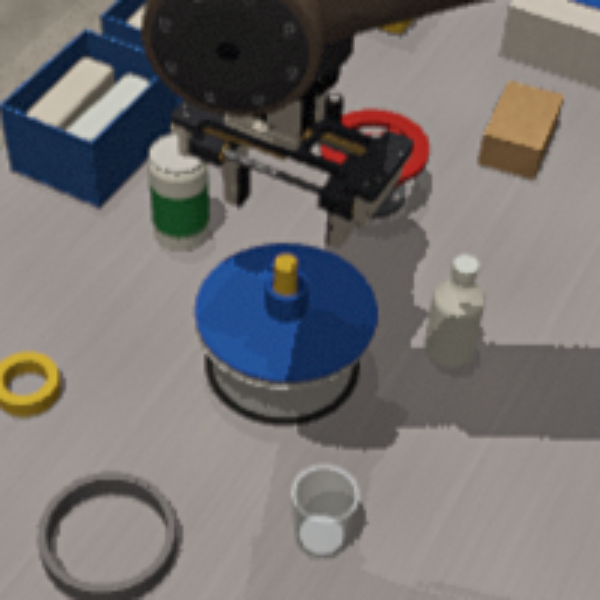

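The side view shows the lids seated. The disc slope is under 0.001, and its height of 0.0867 has the same −1.3 mm bias as on the stand, so it is at 0.088. In the wrist view the knob top is at (322,212).

send_rows(commands=[[0,[-0.004,0,-0.1],[0,0,0]],[0,[0,0,-0.1],[0,0,0]],[0,[0,0,-0.1],[0,0,0]],[0,[0,0,-0.06],[0,0,0]],[0,[0,0,0],[0,0,0]]])

```text
clock: 21.35
tool_pos: [0.5065, -0.0226, 0.1091]
orientation: [-179.8, -0.2, 179.9]
force: [-0.5, -1.1, 0.3]
opening: 0.0878
```

send_rows(commands=[[0,[0.017,0,0],[0.0005,-0.0005,0]],[0,[0,0,-0.04],[0,0,0]],[0,[0,0,-0.02],[0,0,0]],[0,[0,0,0],[0,0,0]]])

```text
clock: 21.75
tool_pos: [0.5115, -0.0226, 0.0935]
orientation: [180.0, 0.0, 179.9]
force: [-0.1, -0.2, 0.0]
opening: 0.0875
```

Run:
```python
from h import *
s=cam("wrist","w13"); o=sensors.get_obs();print(o["tool_pos"],o["orientation"],o["force"])
```

```text
[ 0.51158539 -0.02262032  0.09377796] [1.79979503e+02 1.58896595e-02 1.79900127e+02] [ 0.19423613 -0.67954587 -0.32766536]
```

View pics/w13.png

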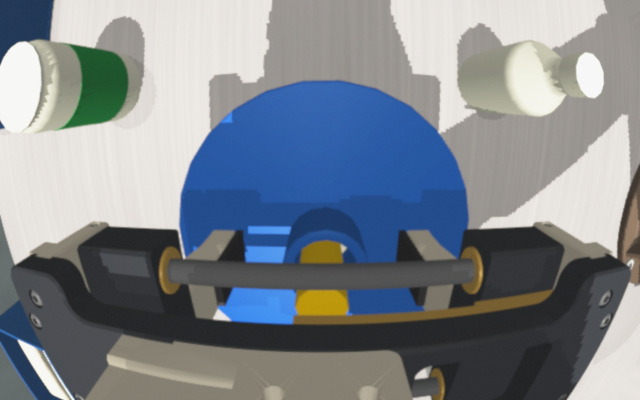

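Run:
```python
import cv2
a=cv2.imread("pics/w13.png")[200:330,220:420]; cv2.imwrite("pics/w13z.png",cv2.resize(a,None,fx=4,fy=4,interpolation=cv2.INTER_NEAREST))
```

```text
(no output)
```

View pics/w13z.png

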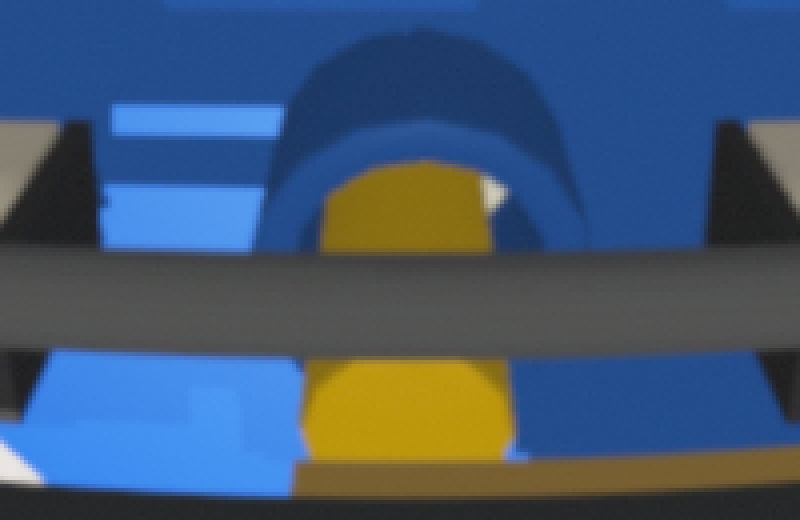

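The collar is centred at px 325.3, the fingers at 320.9 and the knob at 321.8. So the collar sits about 2.2 mm toward −x of the hand. I'll correct that before closing.

send_rows(commands=[[0,[-0.009,0,0],[0,0,0]],[0,[0,0,0],[0,0,0]]])

```text
clock: 22.0
tool_pos: [0.5095, -0.0226, 0.0944]
orientation: [180.0, 0.1, 179.9]
force: [0.2, 0.7, 0.4]
opening: 0.0878
```

send_rows(commands=[[1,[0,0,-0.002],[0,0,0]],[1,[0,0,0],[0,0,0]],[1,[0,0,0],[0,0,0]],[1,[0,0,0],[0,0,0]],[1,[0,0,0],[0,0,0]],[1,[0,0,0],[0,0,0]],[1,[0,0,0],[0,0,0]],[1,[0,0,0],[0,0,0]],[1,[0,0,0],[0,0,0]],[1,[0,0,0],[0,0,0]]])

```text
clock: 23.0
tool_pos: [0.5099, -0.0223, 0.0948]
orientation: [179.9, 0.2, 179.9]
force: [0.6, -0.3, 1.1]
opening: 0.0411
```

Run:
```python
from h import *
s=cam("wrist"); o=sensors.get_obs();print(o["tool_pos"],o["orientation"],o["force"])
cv2.imwrite("pics/w14z.png",cv2.resize(s["color"][190:330,200:440],None,fx=3,fy=3,interpolation=cv2.INTER_NEAREST))
```

```text
[ 0.50991663 -0.0223773   0.0948267 ] [1.79943002e+02 1.61746648e-01 1.79921282e+02] [ 0.19068244 -0.23955845  1.45133917]
```

View pics/w14z.png

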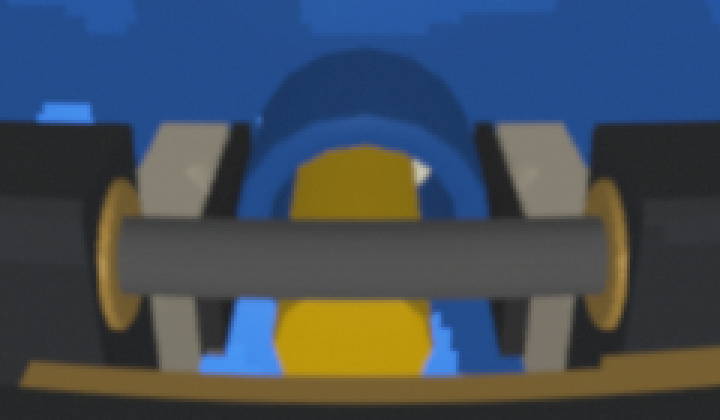

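The collar is gripped at 41 mm opening. The knob is about 1.8 mm to +x of the bore's centre, so I'll lift slightly, centre the hand, then go up in small steps.

send_rows(commands=[[1,[0,0,0.012],[0,0,0]],[1,[0.006,0,0.004],[0,0,0]]])

```text
clock: 23.25
tool_pos: [0.5108, -0.0225, 0.0985]
orientation: [179.9, 0.1, 179.9]
force: [-0.2, 0.9, -2.1]
opening: 0.0408
```

send_rows(commands=[[1,[0,0,0.03],[0,0,0]],[1,[0,0,0.03],[0,0,0]]])

```text
clock: 23.45
tool_pos: [0.5101, -0.0226, 0.1135]
orientation: [180.0, -0.0, 179.9]
force: [-0.3, -0.4, -1.6]
opening: 0.0408
```

send_rows(commands=[[1,[0.004,0,0.03],[0,0,0]],[1,[0.002,0,0.03],[0,0,0]]])

```text
clock: 23.65
tool_pos: [0.5118, -0.0226, 0.1302]
orientation: [180.0, -0.0, 179.9]
force: [0.4, -0.6, -2.0]
opening: 0.0412
```

Run:
```python
from h import *
s=cam("wrist"); o=sensors.get_obs();print(o["tool_pos"],o["orientation"],o["force"],o["moment"])
cv2.imwrite("pics/w15z.png",cv2.resize(s["color"][190:330,200:440],None,fx=3,fy=3,interpolation=cv2.INTER_NEAREST))
s=cam("side"); cv2.imwrite("pics/s15.png",cv2.resize(s["color"][100:300,230:430],None,fx=3,fy=3))
```

```text
[ 0.51263607 -0.0225583   0.13152951] [1.79958577e+02 9.96345421e-02 1.79908007e+02] [ 0.92208723 -0.339531   -0.42091119] [ 0.11537426 -0.23144982  0.04913924]
```

View pics/w15z.png

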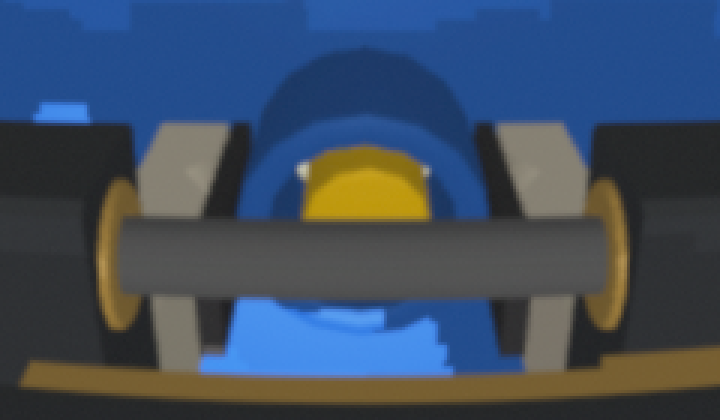

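View pics/s15.png

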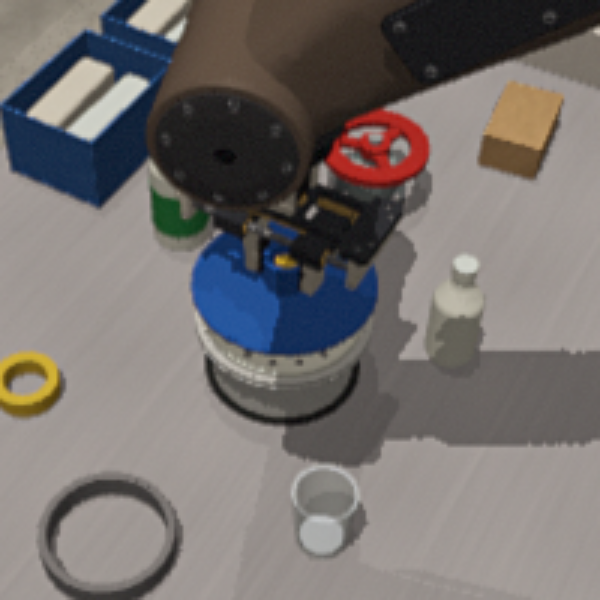

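The knob is now centred in the bore and the inner plate stays seated with its perforated rim showing. Continuing up.

send_rows(commands=[[1,[0,0,0.03],[0,0,0]],[1,[0,0,0.03],[0,0,0]],[1,[0,0,0.03],[0,0,0]]])

```text
clock: 24.05
tool_pos: [0.5116, -0.0226, 0.154]
orientation: [180.0, -0.0, 179.9]
force: [0.0, 0.7, -2.1]
opening: 0.0412
```

send_rows(commands=[[1,[0,0,0.03],[0,0,0]],[1,[0,0,0.03],[0,0,0]],[1,[0,0,0.03],[0,0,0]]])

```text
clock: 24.35
tool_pos: [0.5116, -0.0226, 0.1788]
orientation: [180.0, 0.0, 179.9]
force: [-0.4, 0.1, -1.2]
opening: 0.0409
```

send_rows(commands=[[1,[0,0,0.04],[0,0,0]],[1,[0,0,0.05],[0,0,0]],[1,[0,0,0.05],[0,0,0]],[1,[0,0,0.05],[0,0,0]],[1,[0,0,0.04],[0,0,0]],[1,[0,0,0],[0,0,0]],[1,[0,0,0],[0,0,0]]])

```text
clock: 25.05
tool_pos: [0.5118, -0.0226, 0.2426]
orientation: [179.9, 0.1, 179.9]
force: [0.7, 0.1, -1.4]
opening: 0.0411
```

Run:
```python
from h import *
o=sensors.get_obs();print(o["clock"],o["tool_pos"],o["orientation"],o["force"])
s=cam("side"); cv2.imwrite("pics/s16.png",cv2.resize(s["color"][90:300,230:430],None,fx=2.8,fy=2.8))
C=cloud(s); P=C[(abs(C[...,2]-.082)<.006)&(np.hypot(C[...,0]-.51,C[...,1]+.0215)<.075)]
A=np.c_[P[:,:2]-[.51,-.0215],np.ones(len(P))]; print("inner plane",np.linalg.lstsq(A,P[:,2],rcond=None)[0],len(P))
b=mask(s,(95,120,30),(130,255,255),(280,100,370,240)); P=C[(b>0)&(C[...,2]>.18)&(C[...,2]<.25)]
med=np.median(P[:,2]); P=P[abs(P[:,2]-med)<.006]; A=np.c_[P[:,:2]-P[:,:2].mean(0),np.ones(len(P))]; print("outer plane",np.linalg.lstsq(A,P[:,2],rcond=None)[0],len(P))
t=cam("top"); cv2.imwrite("pics/t16.png",cv2.resize(t["color"][150:280,150:450],None,fx=2.6,fy=2.6))
w=cam("wrist","w16")
```

```text
25.05 [ 0.51178107 -0.02257185  0.24264565] [1.79909037e+02 1.44922040e-01 1.79883276e+02] [ 0.73360737  0.08200627 -1.42815078]
inner plane [-0.00044278  0.00062322  0.08064342] 1326
outer plane [ 0.00119978 -0.00070266  0.23447575] 1683
```

View pics/s16.png

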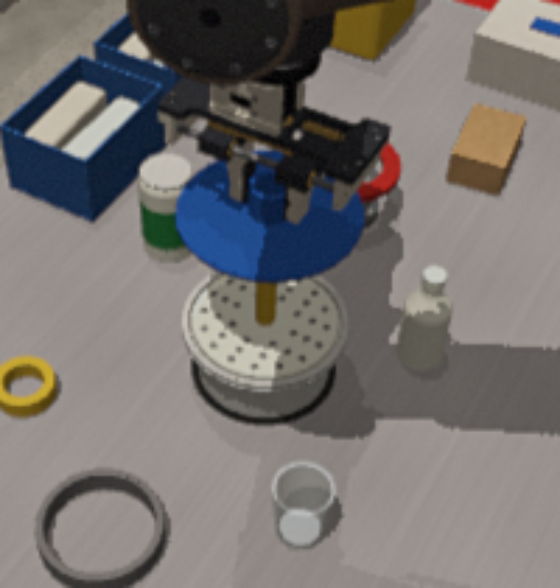

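View pics/t16.png

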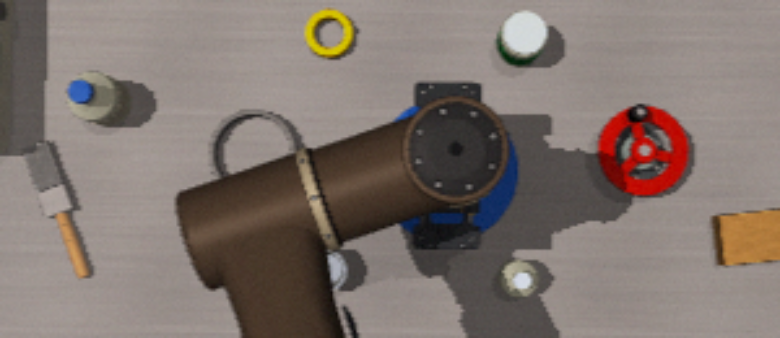

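The outer lid is level and about 14.8 cm above where it lay. The inner lid is flat: its top reads 0.0806, about 0.082 with the depth bias, and its slope is under 0.001. The top view shows the wheel's grip where I left it and the bystanders in place.

Run:
```python
from h import *
print(order.close_job()); o=sensors.get_obs(); print(o["clock"],o["tool_pos"],o["opening"])
```

```text
the job is handed in; nothing more can be done
None
the job is handed in; nothing more can be done
```

The job is handed in at about 25 s of the 69 s allowed, with every step done in the order asked.

- **Handwheel:** I wound it clockwise about 391° by the crank grip. It then met a hard stop at about 39 N on the tool, pushed back at about 25 N on a second push, and did not move further. That fits the stated 1.05 to 1.11 turns. I did not measure the wheel's angle again after letting go; in the last top view the crank grip looks where I left it.
- **Both lids on the tub:** I carried them together by the yellow knob without any slip. They touched down at the computed seated height (tool at 0.1263 m), and the disc was level to within 0.001 after release.
- **Outer lid:** I gripped it by the collar, corrected a sideways offset of about 2 mm, and lifted it straight up off the knob. At hand-in it was held level, about 14.8 cm above where it lay, with the gripper open to 41 mm around the 42 mm collar.
- **Inner lid and surroundings:** In the last side view the inner lid lies flat in its recess. Its top reads 0.081 m, about 0.082 m after allowing for the roughly 1.3 mm the depth readings come out low. The bystanders I could see in the last pictures look unmoved.

My camera estimates of the tub's centre differed by up to about 9 mm across the views. I used a value between the closest ones, and the lids went into the recess without touching the rim. No other check failed or disagreed.

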